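Put the finger plane in its box and lid it

ROBOT

A 6-joint arm with a two-finger parallel gripper is mounted at the origin on the work surface. World frame = base frame: x ahead of the robot, y to its left, z up, the work surface at z = 0. Lengths are in m, angles in degrees, forces in N, time in s.
With the tool pointing down it reaches from about 0.375 to 0.975 m from the base axis. Payload 3.8 kg.
Tool frame: the origin (TCP) lies between the finger pads; the fingertips stand 8 mm ahead of it and the grasp point (between the pads) lies 11 mm behind it; z points along the fingers, y is the direction in which the jaws open and shut (so a half turn about z gives the same grasp; the last joint's range is limited). The gripper opens to 88 mm and grips with 3 to 60 N. Pads are 18 mm wide; open, the fingers measure 123 mm over their backs; the gripper's body (75 mm by 187 mm) begins 45 mm behind the grasp point.
Start: joints at [62.916, 15.12, 91.902, -0, 72.978, -2.114], TCP at [0.285, 0.612, 0.247] pointing down, gripper open.
Joint ranges: [-150.88, 150.88], [-54.13, 125.18], [17.81, 147.31], [-75.09, 255.09], [0, 152.58], [-146.25, 146.25]. Speed limits (degrees/s): [147.25, 147.25, 180, 180, 180, 180].

INTERFACE

Orientations are given as a 3x3 rotation matrix whose columns are the frame's x, y, z axes.
In Python, from cell import * gives the robot as it stands.
- The arm moves only by the shell command python3 -m handwheel 'ROWS'. ROWS is JSON, a list of rows, each an object of numbers: "hand": the opening, from -1 (shut) to 1 (fully open); "dx", "dy", "dz": the shift along the tool's x, y, z in m; "wx", "wy", "wz": the turn, a rotation vector about the tool's x, y, z in rad. In form: [{"hand": .., "dx": .., "dy": .., "dz": .., "wx": .., "wy": .., "wz": ..}, ...]. A call has 1 to 8 rows; each row shifts and turns the commanded pose from where the row before left it, along the tool's axes as they then stand; what a row does not reach is not made up. A row lasts 1/8 s, in which the tool goes at most 62.5 mm and 10.7 degrees, less where a joint would pass 70% of its speed; a pose out of reach is approached as far as the arm can. A call is refused whole if a number of a shift passes 0.0625 or a number of a turn 0.188, either way. A call with a gripper value outside its range is refused whole. The fingers move at their own pace and stop on an object; the grip force is fixed at half the most. Time passes only in rows, so rows that do not move let the fingers close. It gives the time, the measured TCP pose, the force and the opening at its end, in the units of the state.
- read_state(): the state, without advancing time (a new reading comes with each control period).
- grab_frame(name): name is "side" or "top"; returns a dict with "pixels" (384x512x3 uint8, red, green, blue), "intrinsics" (3x3 intrinsics, pixels), "k1" (the pictures are not rectified: a ray, as slopes to the right and down, at radius r is drawn at 1 + k1 r^2 times it, then the intrinsics apply), "R" (3x3) and "t" (3): a world point X has camera coordinates R X + t. Camera axes: x right, y down, z forward; pixel columns grow to the right and rows downward; lengths in m; the calibration is good to about 2 mm. A picture is of the moment at which its call begins. There is no depth.
- sign_off(): hands the job in, once; it reports no verdict.
The state is a dict: "time_s": time; "joint_positions": joint angles; "qvel": joint speeds; "effort": joint torques, N m; "tool_pos": TCP position; "eef_rot": TCP orientation; "ft_force": force on the tool from outside, world axes, zero at the start; "torque": the same for the moment, N m; "finger_gap": finger opening in m.
Only numpy, scipy, OpenCV 4.12 (cv2) and the standard library are available. Lean on these libraries where they do the work, as an engineer would, in place of code of your own. Each camera call takes 0.05 s, during which the arm holds its last target. There are 200 camera calls.

TASK

Put the little brass finger plane into the open wooden box, sole down, then close the box with the lid that fits it, the larger of the two, so that it sits squarely and fully home on the rim. Lower both into place rather than dropping them, and leave the smaller lid where it lies.

Things in the scene. Friction and masses are not known exactly. Their poses are not given: they have to be found in the camera images.
- plane_mid (a point): A violin maker's finger plane, loose, standing sole down on the bench: a brass block 52 (x) x 28 (y) x 26 mm high with a dark wooden crown 20 mm wide on top and a short steel blade, 40 mm high in all, about 0.18 kg. The point lies on its centre line half-way up, 20 mm above the sole; z points up out of the top, x along its length. Grip the brass block across its 28 mm width.
- box_rim (a point): Open-topped box of light wood, fixed to the bench: outside 120 (x) x 170 (y) x 62 mm high, walls and floor 8 mm thick, inside 104 x 154 mm and 54 mm deep. The point is the centre of its mouth, level with the top of the rim; z up, y along its long side.
- lid_grip (a point): The box's lid, loose, right way up on the bench, 0.2 kg: wooden plate 130 (x) x 180 (y) x 8 mm; under it a centred plug 84 x 134 x 8 mm, 10 mm clear of the box walls all round; on top a centred dark bar handle 18 (x) x 60 (y) x 36 mm high. The point is inside the handle, 24 mm above the plate's upper face, 40 mm above the plug's underside; 32 mm above the rim when home. Either way round is right.
- small_lid_grip (a point): A smaller lid of the same make, for another box: plate 90 (x) x 120 (y) x 8 mm, plug 44 x 74 x 8 mm, the same handle, the point likewise placed. It does not cover this box. It and the right lid may lie on either side. Leave it.
Mind the look-alikes: they are no part of the job. Of the things shaped like the part that bears plane_mid, the brass one is meant. What is shaped like the part that bears lid_grip but green is not meant.

How it is judged (in metres and radians):
On the way, in this order (a step that is already met when the one before it is completed fails the run):
1. the finger plane stands sole down on the floor of the box, let go (z of plane_mid in the frame of box_rim between -0.04 and -0.028 m and x of plane_mid in the frame of box_rim between -0.052 and 0.052 m and y of plane_mid in the frame of box_rim between -0.077 and 0.077 m and angle between plane_mid's own z axis and vertical below 0.17 rad and contact force between the fingers and plane below 0.1 N), for 0.2 s.
2. the larger lid sits home on the box (z of lid_grip in the frame of box_rim below 0.036 m and horizontal distance between lid_grip and box_rim below 0.018 m), for 0.2 s.
At the end, for the whole second after the job is handed in: The finger plane stands on the floor of the box (within 6 mm), inside its walls, sole down (within 10 degrees of upright); the larger lid lies flat on the rim (within 4 mm of fully home, 3.4 degrees of level), centred within 18 mm and square within 11 degrees, either way round; both are at rest (all of step 2 and z of plane_mid in the frame of box_rim between -0.04 and -0.028 m and x of plane_mid in the frame of box_rim between -0.052 and 0.052 m and y of plane_mid in the frame of box_rim between -0.077 and 0.077 m and angle between plane_mid's own z axis and vertical below 0.17 rad and z of lid_grip in the frame of box_rim above 0.028 m and angle between lid_grip's own z axis and vertical below 0.06 rad and angle between the y axis of lid_grip and the y axis of box_rim, either way round below 0.2 rad and linear speed of each of plane, lid below 0.02 m/s); the robot touches nothing.
It fails at once if the finger plane is dropped from more than about 30 mm (linear speed of plane above 0.8 m/s and contact force between the fingers and plane below 0.05 N).
It fails at once if the lid is dropped from more than about 30 mm (linear speed of lid above 0.8 m/s and contact force between the fingers and lid below 0.05 N).
It fails at once if the smaller lid is moved by more than 30 mm (distance of small_lid_grip from where it was at the start of the episode above 0.03 m).
It also fails if it takes over 64 s, if anything falls off the work surface, if the arm or the gripper's body presses on something with over 40 N, if the wrist force passes 120 N, or if a joint passes its speed limit or range.

## Working session

There is one attempt and no reset: what is moved stays moved. The work goes in short steps, Python scripts to look and compute and a shell command to move; the robot and the scene stay as the last step left them, time stands still between calls to the robot, and variables do not carry over. Pictures are saved under pics/ and viewed, about 8 in all and at most 12, crops included, and the job is handed in when it is done.

```bash
mkdir -p pics; cat > h.py <<'E'
import numpy as np, cv2, pickle
from cell import *
def snap(tag):
    for n in ("top","side"):
        f=grab_frame(n); pickle.dump(f,open(f"pics/{tag}_{n}.pkl","wb"))
        cv2.imwrite(f"pics/{tag}_{n}.png",f["pixels"][:,:,::-1])
def load(tag,n): return pickle.load(open(f"pics/{tag}_{n}.pkl","rb"))
def ray(f,uv):
    K=np.array(f["intrinsics"]);k1=f["k1"]
    D=np.array([k1,0,0,0,0.])
    p=cv2.undistortPoints(np.array(uv,float).reshape(-1,1,2),K,D).reshape(-1,2)
    R=np.array(f["R"]);t=np.array(f["t"])
    d=np.c_[p,np.ones(len(p))]@R
    return -R.T@t,d
def onz(f,uv,z):
    c,d=ray(f,uv); return c+d*((z-c[2])/d[:,2])[:,None]
def proj(f,X):
    K=np.array(f["intrinsics"]);R=np.array(f["R"]);t=np.array(f["t"])
    return cv2.projectPoints(np.array(X,float).reshape(-1,1,3),cv2.Rodrigues(R)[0],t,K,np.array([f["k1"],0,0,0,0.]))[0].reshape(-1,2)
E
python3 - <<'E'
from h import *
snap("a")
a=cv2.imread("pics/a_top.png");b=cv2.imread("pics/a_side.png")
for n in("top","side"):
    f=load("a",n);print(n,f["k1"],np.round(-np.array(f["R"]).T@f["t"],3),np.array(f["R"])[2].round(2))
E
```

```text
top -0.020628438957382846 [0.26  0.018 1.087] [ 0.19 -0.01 -0.98]
side -0.027055621190588 [ 0.105 -0.689  0.727] [ 0.36  0.69 -0.63]
```

View pics/a_top.png

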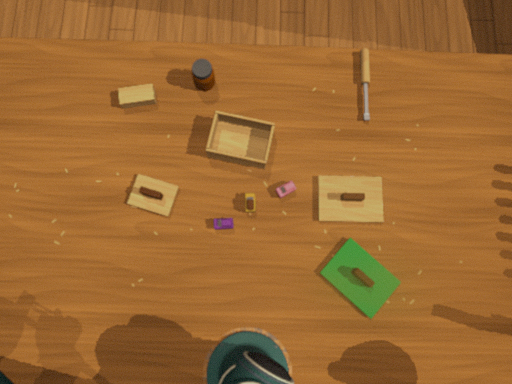

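View pics/a_side.png

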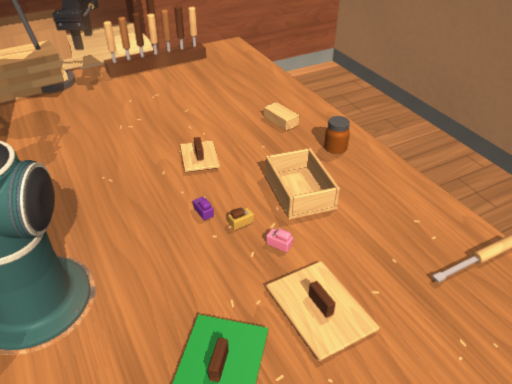

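Top view: planes are brass (250,203), purple (223,224) and pink (286,189), and the brass one is meant. Lids are the large light-wood one (351,199), the small one (153,195) and a green one (360,278). The large light-wood one is meant. The box is at (240,139). I'll confirm in a crop and measure.

```bash
python3 - <<'E'
from h import *
f=load("a","top"); im=cv2.imread("pics/a_top.png"); hsv=cv2.cvtColor(im,cv2.COLOR_BGR2HSV)
for n,p in dict(brass=(250,197),crown=(250,204),lid=(335,190),handle=(352,198),small=(140,190),rim=(209,140),table=(300,150),floor=(235,140),green=(350,260)).items(): print(n,hsv[p[1],p[0]])
cv2.imwrite("pics/crop1.png",cv2.resize(im[90:320,190:410],None,fx=2.6,fy=2.6,interpolation=cv2.INTER_CUBIC))
E
```

```text
brass [ 13  86 146]
crown [ 13 194 112]
lid [ 19 137 197]
handle [ 15 176 110]
small [ 14 187 108]
rim [ 19 133 195]
table [ 16 183 173]
floor [ 20 127 201]
green [ 55 152 148]
```

View pics/crop1.png

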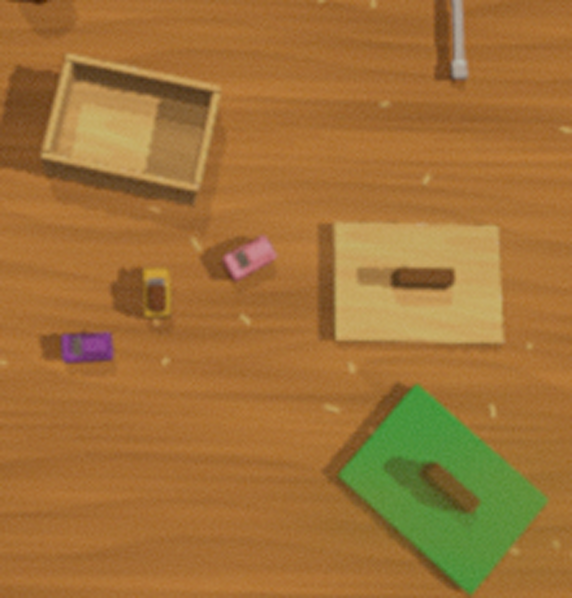

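The crop shows the brass plane with its dark crown at px (250,203). The large wooden lid is at (351,199), and the box rim corners are visible.

```bash
cat > m.py <<'E'
from h import *
def blob(im,lo,hi,seed,r=60):
    m=cv2.inRange(cv2.cvtColor(im,cv2.COLOR_BGR2HSV),lo,hi)
    m=cv2.morphologyEx(m,cv2.MORPH_CLOSE,np.ones((5,5)))
    n,l,s,c=cv2.connectedComponentsWithStats(m)
    best=min((np.hypot(*(c[i]-seed)),i) for i in range(1,n) if s[i,4]>25)[1]
    k=max(cv2.findContours((l==best).astype(np.uint8),0,cv2.CHAIN_APPROX_NONE)[0],key=len)
    return k.reshape(-1,2)
def rect(f,k,z):
    w=onz(f,k,z)[:,:2]; (c,s,a)=cv2.minAreaRect((w*1000).astype(np.float32))
    return np.round(c,1),np.round(s,1),round(a,1)
E
python3 - <<'E'
from m import *
f=load("a","top"); im=cv2.imread("pics/a_top.png")
print("lid",rect(f,blob(im,(16,90,150),(24,160,255),(351,199)),.016))
print("small",rect(f,blob(im,(16,90,150),(24,160,255),(153,195)),.016))
k=blob(im,(18,150,100),(35,255,255),(250,203)); print("brass",rect(f,k,.026),len(k),k.min(0),k.max(0))
c=np.array([(68,55),(219,88),(196,190),(42,157)])/2.6+[190,90]
w=onz(f,c-.3,.062);print(w.round(4),w.mean(0).round(4),np.linalg.norm(np.roll(w,-1,0)-w,axis=1).round(3))
e=(w[1]-w[0]+w[2]-w[3]);print("long axis",np.degrees(np.arctan2(e[1],e[0])))
h=np.array([(392,268),(453,268),(453,287),(392,287)])/2.6+[190,90]
print("handle top",onz(f,h,.052).mean(0).round(4))
b=np.array([(143,270),(170,269),(171,316),(144,318)])/2.6+[190,90]
w=onz(f,b,.026);print("brass",w.mean(0).round(4),w[:,:2].round(4))
# side view handle & plane
g=load("a","side");
print("side handle",onz(g,[(321,297)],.035).round(4),"side plane",onz(g,[(240,217)],.024).round(4))
X=onz(f,[(250.4,202.7)],.03);print(X,proj(g,X))
gb=cv2.imread("pics/a_side.png")
s=np.hstack([cv2.resize(gb[190:250,185:305],None,fx=5,fy=5,interpolation=2)]);cv2.imwrite("pics/side1.png",s)
S=read_state();print(S["tool_pos"],S["eef_rot"],S["finger_gap"])
E
```

```text
lid (array([ 474.4, -273.4]), array([140.8, 181.8]), 0.3)
small (array([461.1, 277.5]), array([124.1,  96.1]), 74.6)
brass (array([448.4,   6.6]), array([50.2, 27.5]), 1.9) 54 [245 193] [255 211]
[[ 0.6955  0.1095  0.062 ]
 [ 0.664  -0.0524  0.062 ]
 [ 0.5509 -0.0305  0.062 ]
 [ 0.5811  0.1313  0.062 ]] [0.6229 0.0395 0.062 ] [0.165 0.115 0.165 0.116]
long axis -100.78235032868878
handle top [ 0.4672 -0.2691  0.052 ]
brass [0.4462 0.0055 0.026 ] [[ 0.4706  0.0211]
 [ 0.4726 -0.0075]
 [ 0.4223 -0.0099]
 [ 0.4193  0.0183]]
side handle [[ 0.4705 -0.2718  0.035 ]] side plane [[ 0.4428 -0.0009  0.024 ]]
[[0.44563591 0.00550578 0.03      ]] [[239.79369688 212.82514631]]
[0.28469384 0.61135581 0.2455379 ] [[-9.06523482e-01  4.22154502e-01 -8.68021981e-04]
 [ 4.22155393e-01  9.06521766e-01 -1.76405510e-03]
 [ 4.21770148e-05 -1.96559754e-03 -9.99998067e-01]] 0.08778244689890341
```

View pics/side1.png

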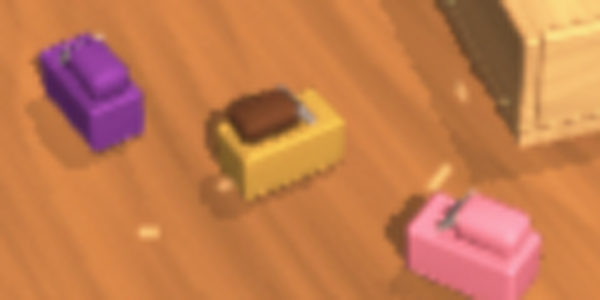

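The side crop confirms the middle one, with the brass block and dark crown. It sits at about (0.446, 0.006) with yaw about 2.5°. Box centre is about (0.623, 0.040), and the lid about (0.470, -0.270).

```bash
python3 -m handwheel '[{"hand":0.2,"dx":-0.035,"dy":-0.042},{"hand":0.2,"dx":-0.035,"dy":-0.042},{"hand":0.2,"dx":-0.035,"dy":-0.042},{"hand":0.2,"dx":-0.035,"dy":-0.042},{"hand":0.2,"dx":-0.035,"dy":-0.042},{"hand":0.2,"dx":-0.035,"dy":-0.042},{"hand":0.2,"dx":-0.035,"dy":-0.042},{"hand":0.2,"dx":-0.035,"dy":-0.042}]'; python3 -m handwheel '[{"hand":0.2,"dx":-0.03,"dy":-0.036},{"hand":0.2,"dx":-0.03,"dy":-0.036},{"hand":0.2,"dx":-0.031,"dy":-0.036},{"hand":0.2,"dx":-0.031,"dy":-0.036},{"hand":0.2,"wz":-0.16},{"hand":0.2,"wz":-0.16},{"hand":0.2,"wz":-0.16},{"hand":0.2}]'
cat > st.py <<'E'
import sys; from h import *
S=read_state();R=np.array(S["eef_rot"]);p=np.array(S["tool_pos"])
print("t",S["time_s"],"tcp",p.round(4),"yaw y",np.degrees(np.arctan2(R[1,1],R[0,1])).round(2),"gap",S["finger_gap"],"F",np.round(S["ft_force"],1))
if len(sys.argv)>3: print("tool delta",(R.T@(np.array(list(map(float,sys.argv[1:4])))-p)).round(4))
E
python3 st.py 0.447 0.006 0.011
```

```text
t 0.1 tcp [0.2847 0.6114 0.2455] yaw y 65.03 gap 0.08778244689890341 F [-0.6 -0.4  0.4]
tool delta [-0.4027 -0.4798  0.2355]invalid input at $[0]: expected keys hand, dx, dy, dz, wx, wy, wz
invalid input at $[0]: expected keys hand, dx, dy, dz, wx, wy, wz
```

All keys are required in every row.

```bash
python3 -m handwheel '[{"hand":0.2,"dx":-0.035,"dy":-0.042,"dz":0,"wx":0,"wy":0,"wz":0},{"hand":0.2,"dx":-0.035,"dy":-0.042,"dz":0,"wx":0,"wy":0,"wz":0},{"hand":0.2,"dx":-0.035,"dy":-0.042,"dz":0,"wx":0,"wy":0,"wz":0},{"hand":0.2,"dx":-0.035,"dy":-0.042,"dz":0,"wx":0,"wy":0,"wz":0},{"hand":0.2,"dx":-0.035,"dy":-0.042,"dz":0,"wx":0,"wy":0,"wz":0},{"hand":0.2,"dx":-0.035,"dy":-0.042,"dz":0,"wx":0,"wy":0,"wz":0},{"hand":0.2,"dx":-0.035,"dy":-0.042,"dz":0,"wx":0,"wy":0,"wz":0},{"hand":0.2,"dx":-0.035,"dy":-0.042,"dz":0,"wx":0,"wy":0,"wz":0}]'; python3 -m handwheel '[{"hand":0.2,"dx":-0.03,"dy":-0.036,"dz":0,"wx":0,"wy":0,"wz":0},{"hand":0.2,"dx":-0.03,"dy":-0.036,"dz":0,"wx":0,"wy":0,"wz":0},{"hand":0.2,"dx":-0.031,"dy":-0.036,"dz":0,"wx":0,"wy":0,"wz":0},{"hand":0.2,"dx":-0.031,"dy":-0.036,"dz":0,"wx":0,"wy":0,"wz":0},{"hand":0.2,"dx":0,"dy":0,"dz":0,"wx":0,"wy":0,"wz":-0.16},{"hand":0.2,"dx":0,"dy":0,"dz":0,"wx":0,"wy":0,"wz":-0.16},{"hand":0.2,"dx":0,"dy":0,"dz":0,"wx":0,"wy":0,"wz":-0.16},{"hand":0.2,"dx":0,"dy":0,"dz":0,"wx":0,"wy":0,"wz":0}]'
python3 st.py 0.447 0.006 0.011
```

```text
time_s: 1.1
tool_pos: [0.3968, 0.1874, 0.2464]
eef_rot: [[-0.907, 0.422, 0.0], [0.422, 0.907, -0.0], [-0.0, -0.0, -1.0]]
ft_force: [1.3, 0.2, -0.1]
finger_gap: 0.0528
time_s: 2.1
tool_pos: [0.4464, 0.007, 0.2463]
eef_rot: [[-0.999, -0.042, -0.001], [-0.042, 0.999, 0.0], [0.001, 0.0, -1.0]]
ft_force: [0.0, -0.6, 0.1]
finger_gap: 0.053
t 2.1 tcp [0.4464 0.007  0.2463] yaw y 92.42 gap 0.053044023351746405 F [ 0.  -0.6  0.1]
tool delta [-0.0007 -0.0011  0.2353]
```

```bash
python3 -m handwheel '[{"hand":0.2,"dx":-0.001,"dy":-0.001,"dz":0.05,"wx":0,"wy":0,"wz":0},{"hand":0.2,"dx":0,"dy":0,"dz":0.05,"wx":0,"wy":0,"wz":0},{"hand":0.2,"dx":0,"dy":0,"dz":0.05,"wx":0,"wy":0,"wz":0},{"hand":0.2,"dx":0,"dy":0,"dz":0.03,"wx":0,"wy":0,"wz":0},{"hand":0.2,"dx":0,"dy":0,"dz":0.03,"wx":0,"wy":0,"wz":0},{"hand":0.2,"dx":0,"dy":0,"dz":0.02,"wx":0,"wy":0,"wz":0},{"hand":0.2,"dx":0,"dy":0,"dz":0.005,"wx":0,"wy":0,"wz":0},{"hand":0.2,"dx":0,"dy":0,"dz":0,"wx":0,"wy":0,"wz":0}]'; python3 -m handwheel '[{"hand":-1,"dx":0,"dy":0,"dz":0,"wx":0,"wy":0,"wz":0},{"hand":-1,"dx":0,"dy":0,"dz":0,"wx":0,"wy":0,"wz":0},{"hand":-1,"dx":0,"dy":0,"dz":0,"wx":0,"wy":0,"wz":0},{"hand":-1,"dx":0,"dy":0,"dz":0,"wx":0,"wy":0,"wz":0}]'
python3 st.py 0.447 0.006 0.15
```

```text
time_s: 3.1
tool_pos: [0.4478, 0.0062, 0.0118]
eef_rot: [[-0.999, -0.043, -0.0], [-0.043, 0.999, -0.0], [0.0, 0.0, -1.0]]
ft_force: [0.8, 0.2, 1.0]
finger_gap: 0.0531
time_s: 3.6
tool_pos: [0.4484, 0.0061, 0.0124]
eef_rot: [[-0.999, -0.044, 0.001], [-0.044, 0.999, 0.0], [-0.001, 0.0, -1.0]]
ft_force: [-0.8, 0.6, 5.2]
finger_gap: 0.0278
t 3.6 tcp [0.4484 0.0061 0.0124] yaw y 92.52 gap 0.027801375990559152 F [-0.8  0.6  5.2]
tool delta [ 1.300e-03 -1.000e-04 -1.376e-01]
```

```bash
python3 -m handwheel '[{"hand":-1,"dx":0,"dy":0,"dz":-0.02,"wx":0,"wy":0,"wz":0},{"hand":-1,"dx":0,"dy":0,"dz":-0.04,"wx":0,"wy":0,"wz":0},{"hand":-1,"dx":0,"dy":0,"dz":-0.04,"wx":0,"wy":0,"wz":0},{"hand":-1,"dx":0,"dy":0,"dz":-0.04,"wx":0,"wy":0,"wz":0},{"hand":-1,"dx":0,"dy":0,"dz":0,"wx":0,"wy":0,"wz":0.115},{"hand":-1,"dx":0,"dy":0,"dz":0,"wx":0,"wy":0,"wz":0.115},{"hand":-1,"dx":0,"dy":0,"dz":0,"wx":0,"wy":0,"wz":0}]' 
python3 st.py 0.623 0.040 0.1524
python3 - <<'E'
from m import *
snap("b")
a=cv2.imread("pics/b_top.png")[60:260,150:350];b=cv2.imread("pics/b_side.png")[90:290,160:360]
cv2.imwrite("pics/b.png",cv2.resize(np.hstack([a,b]),None,fx=2,fy=2))
E
```

```text
time_s: 4.47
tool_pos: [0.4471, 0.0061, 0.1512]
eef_rot: [[-0.983, 0.184, -0.001], [0.184, 0.983, -0.0], [0.001, -0.0, -1.0]]
ft_force: [-0.4, 1.0, -1.5]
finger_gap: 0.0277
t 4.475 tcp [0.4471 0.0061 0.1512] yaw y 79.43 gap 0.027689278637747332 F [-0.4  1.  -1.5]
tool delta [-0.1666  0.0656 -0.0014]
```

View pics/b.png

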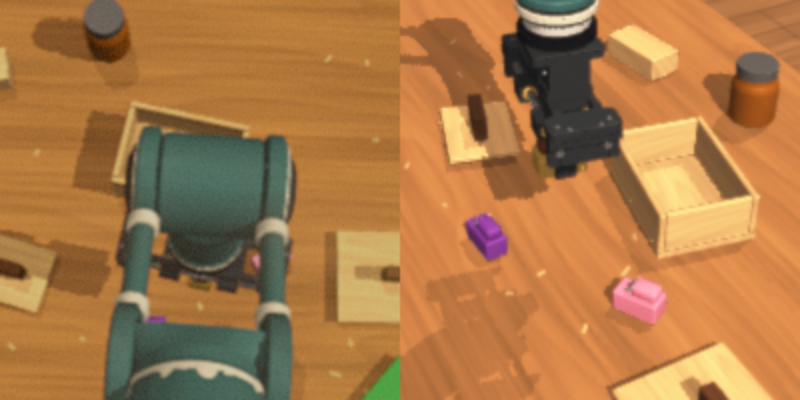

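The plane hangs level in the jaws (right panel, about (548,160)). The box is empty and the bench is otherwise undisturbed.

```bash
python3 -m handwheel '[{"hand":-1,"dx":-0.0415,"dy":0.0164,"dz":0,"wx":0,"wy":0,"wz":0},{"hand":-1,"dx":-0.0415,"dy":0.0164,"dz":0,"wx":0,"wy":0,"wz":0},{"hand":-1,"dx":-0.0415,"dy":0.0164,"dz":0,"wx":0,"wy":0,"wz":0},{"hand":-1,"dx":-0.0415,"dy":0.0164,"dz":0,"wx":0,"wy":0,"wz":0},{"hand":-1,"dx":0,"dy":0,"dz":0,"wx":0,"wy":0,"wz":0},{"hand":-1,"dx":0,"dy":0,"dz":0,"wx":0,"wy":0,"wz":0}]' 
python3 - <<'E'
from m import *
g=load("b","side");w=onz(g,[(308.5,150),(338.5,189),(290,201)],.062);print(w.round(4),((w[0]+w[2])/2).round(4))
E
python3 st.py 0.623 0.040 0.0205
```

```text
time_s: 5.32
tool_pos: [0.622, 0.0399, 0.1506]
eef_rot: [[-0.983, 0.184, -0.003], [0.184, 0.983, -0.0], [0.003, -0.001, -1.0]]
ft_force: [-0.2, 0.3, -2.0]
finger_gap: 0.0276
[[ 0.6862  0.1017  0.062 ]
 [ 0.6608 -0.0586  0.062 ]
 [ 0.5433 -0.0431  0.062 ]] [0.6148 0.0293 0.062 ]
t 5.325 tcp [0.622  0.0399 0.1506] yaw y 79.41 gap 0.027605909180770098 F [-0.2  0.3 -2. ]
tool delta [-0.0013  0.0004  0.13  ]
```

```bash
python3 -m handwheel '[{"hand":-1,"dx":0.001,"dy":-0.002,"dz":0.04,"wx":0,"wy":0,"wz":0},{"hand":-1,"dx":0,"dy":-0.003,"dz":0.03,"wx":0,"wy":0,"wz":0},{"hand":-1,"dx":0,"dy":0,"dz":0.025,"wx":0,"wy":0,"wz":0},{"hand":-1,"dx":0,"dy":0,"dz":0.015,"wx":0,"wy":0,"wz":0},{"hand":-1,"dx":0,"dy":0,"dz":0.01,"wx":0,"wy":0,"wz":0},{"hand":-1,"dx":0,"dy":0,"dz":0.005,"wx":0,"wy":0,"wz":0},{"hand":-1,"dx":0,"dy":0,"dz":0.002,"wx":0,"wy":0,"wz":0},{"hand":-1,"dx":0,"dy":0,"dz":0.001,"wx":0,"wy":0,"wz":0}]' 
python3 -m handwheel '[{"hand":-1,"dx":0,"dy":0,"dz":0.001,"wx":0,"wy":0,"wz":0},{"hand":-1,"dx":0,"dy":0,"dz":0,"wx":0,"wy":0,"wz":0}]' 
python3 st.py
```

```text
time_s: 6.32
tool_pos: [0.6218, 0.0352, 0.0244]
eef_rot: [[-0.983, 0.185, 0.001], [0.185, 0.983, 0.0], [-0.001, 0.0, -1.0]]
ft_force: [-0.1, 0.3, -2.2]
finger_gap: 0.0275
time_s: 6.58
tool_pos: [0.6213, 0.0352, 0.0229]
eef_rot: [[-0.983, 0.185, 0.0], [0.185, 0.983, 0.0], [-0.0, 0.0, -1.0]]
ft_force: [-0.2, 0.9, -2.4]
finger_gap: 0.0278
t 6.575 tcp [0.6213 0.0352 0.0229] yaw y 79.36 gap 0.02784772310461096 F [-0.2  0.9 -2.4]
```

```bash
python3 -m handwheel '[{"hand":-1,"dx":0,"dy":0,"dz":0.001,"wx":0,"wy":0,"wz":0},{"hand":-1,"dx":0,"dy":0,"dz":0.001,"wx":0,"wy":0,"wz":0},{"hand":-1,"dx":0,"dy":0,"dz":0,"wx":0,"wy":0,"wz":0}]' 
python3 st.py
```

```text
time_s: 6.95
tool_pos: [0.6211, 0.0352, 0.0206]
eef_rot: [[-0.983, 0.185, -0.0], [0.185, 0.983, -0.0], [0.0, -0.0, -1.0]]
ft_force: [-0.3, -0.3, -2.5]
finger_gap: 0.0276
t 6.95 tcp [0.6211 0.0352 0.0206] yaw y 79.35 gap 0.027573317086507516 F [-0.3 -0.3 -2.5]
```

```bash
python3 -m handwheel '[{"hand":-1,"dx":0,"dy":0,"dz":0.001,"wx":0,"wy":0,"wz":0},{"hand":-1,"dx":0,"dy":0,"dz":0,"wx":0,"wy":0,"wz":0}]'  | grep -E 'pos|force'
python3 -m handwheel '[{"hand":-1,"dx":0,"dy":0,"dz":0.001,"wx":0,"wy":0,"wz":0},{"hand":-1,"dx":0,"dy":0,"dz":0,"wx":0,"wy":0,"wz":0}]'  | grep -E 'pos|force'
```

```text
tool_pos: [0.6212, 0.0352, 0.0205]
ft_force: [-3.6, 0.1, 5.2]
tool_pos: [0.6212, 0.0352, 0.0205]
ft_force: [-5.2, -0.7, 11.3]
```

Contact has been made. Next I release, opening only partly, then retreat and move clear of the view.

```bash
python3 -m handwheel '[{"hand":0.1,"dx":0,"dy":0,"dz":-0.001,"wx":0,"wy":0,"wz":0},{"hand":0.1,"dx":0,"dy":0,"dz":0,"wx":0,"wy":0,"wz":0},{"hand":0.1,"dx":0,"dy":0,"dz":0,"wx":0,"wy":0,"wz":0},{"hand":0.1,"dx":0,"dy":0,"dz":0,"wx":0,"wy":0,"wz":0},{"hand":0.1,"dx":0,"dy":0,"dz":-0.02,"wx":0,"wy":0,"wz":0},{"hand":0.1,"dx":0,"dy":0,"dz":-0.06,"wx":0,"wy":0,"wz":0},{"hand":0.1,"dx":0,"dy":0,"dz":-0.06,"wx":0,"wy":0,"wz":0},{"hand":0.1,"dx":0,"dy":0,"dz":-0.06,"wx":0,"wy":0,"wz":0}]' 
python3 st.py 0.470 -0.27 0.22
```

```text
time_s: 8.45
tool_pos: [0.6211, 0.0352, 0.2232]
eef_rot: [[-0.983, 0.185, 0.002], [0.185, 0.983, 0.0], [-0.002, 0.0, -1.0]]
ft_force: [1.7, 0.2, 0.7]
finger_gap: 0.0486
t 8.45 tcp [0.6211 0.0352 0.2232] yaw y 79.35 gap 0.0486462919010312 F [1.7 0.2 0.7]
tool delta [ 0.0921 -0.3278  0.003 ]
```

```bash
python3 -m handwheel '[{"hand":0.1,"dx":0.0154,"dy":-0.0546,"dz":0,"wx":0,"wy":0,"wz":0},{"hand":0.1,"dx":0.0154,"dy":-0.0546,"dz":0,"wx":0,"wy":0,"wz":0},{"hand":0.1,"dx":0.0154,"dy":-0.0546,"dz":0,"wx":0,"wy":0,"wz":0},{"hand":0.1,"dx":0.0154,"dy":-0.0546,"dz":0,"wx":0,"wy":0,"wz":0},{"hand":0.1,"dx":0.0154,"dy":-0.0546,"dz":0,"wx":0,"wy":0,"wz":0},{"hand":0.1,"dx":0.0154,"dy":-0.0546,"dz":0,"wx":0,"wy":0,"wz":0},{"hand":0.1,"dx":0,"dy":0,"dz":0,"wx":0,"wy":0,"wz":0.172},{"hand":0.1,"dx":0,"dy":0,"dz":0,"wx":0,"wy":0,"wz":0.172}]'  | grep -E 'pos|force'
python3 -m handwheel '[{"hand":0.1,"dx":0,"dy":0,"dz":0,"wx":0,"wy":0,"wz":0.172},{"hand":0.1,"dx":0,"dy":0,"dz":0,"wx":0,"wy":0,"wz":0.172},{"hand":0.1,"dx":0,"dy":0,"dz":0,"wx":0,"wy":0,"wz":0.172},{"hand":0.1,"dx":0,"dy":0,"dz":0,"wx":0,"wy":0,"wz":0.172},{"hand":0.1,"dx":0,"dy":0,"dz":0,"wx":0,"wy":0,"wz":0.172},{"hand":0.1,"dx":0,"dy":0,"dz":0,"wx":0,"wy":0,"wz":0.172},{"hand":0.1,"dx":0,"dy":0,"dz":0,"wx":0,"wy":0,"wz":0}]'  | grep -E 'pos|force'
python3 st.py 0.469 -0.27 0.22
python3 - <<'E'
from m import *
snap("c")
a=cv2.imread("pics/c_top.png")[105:175,195:285];b=cv2.imread("pics/c_side.png")[140:225,255:345]
a=cv2.resize(a,(450,350),interpolation=2);b=cv2.resize(b,(450,425),interpolation=2)
cv2.imwrite("pics/c.png",cv2.resize(np.hstack([np.pad(a,((0,75),(0,0),(0,0))),b])[:, :],(800,378)))
l=cv2.imread("pics/a_top.png")
E
```

```text
tool_pos: [0.4694, -0.2709, 0.2214]
ft_force: [-0.3, -0.1, -0.2]
tool_pos: [0.47, -0.2698, 0.2211]
ft_force: [0.6, 0.2, 1.1]
t 10.325 tcp [ 0.47   -0.2698  0.2211] yaw y 0.62 gap 0.048413505784413904 F [0.6 0.2 1.1]
tool delta [-0.0002 -0.001   0.0011]
```

View pics/c.png

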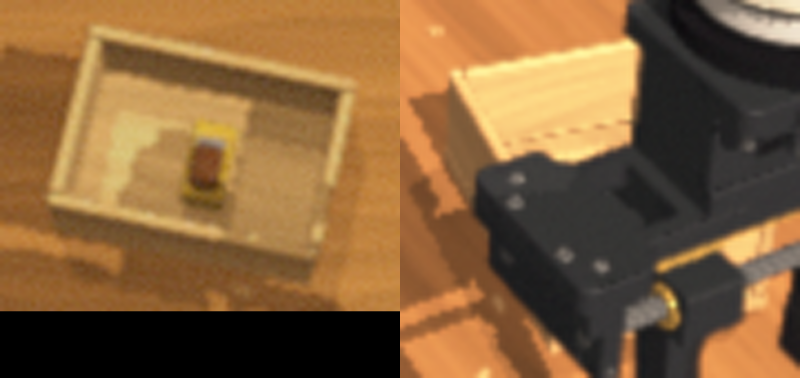

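The plane stands upright on the box floor near the middle (left panel, (209,163)). The side view is blocked by the arm. I'll refine the box using the known position of the plane as a calibration check, together with the unobstructed first side picture.

```bash
python3 - <<'E'
from m import *
f=load("c","top");s=800/900*5
c=lambda p:(np.array(p)+.5)/s+[195,105]-.5
w=onz(f,c([(95,27),(355,80),(312,256),(50,205)]),.062)
print(w.round(4),w.mean(0).round(4),np.linalg.norm(np.roll(w,-1,0)-w,axis=1).round(3))
i=onz(f,c([(103,43),(338,92),(322,232),(68,192)]),.062);print("inner",i.mean(0).round(4),np.linalg.norm(np.roll(i,-1,0)-i,axis=1).round(3))
e=w[0]-w[1]+w[3]-w[2];print(np.degrees(np.arctan2(e[1],e[0])))
im=cv2.imread("pics/c_top.png");k=blob(im,(18,150,90),(35,255,255),c((209,163)));print("plane, true .6211 .0352:",rect(f,k,.034),onz(f,c([(209,163)]),.034))
# side-by-side crop: box and lid in first side picture with predicted outlines off
b=cv2.imread("pics/a_side.png")
cv2.imwrite("pics/d.png",np.hstack([cv2.resize(b[140:225,255:345],(450,425),interpolation=2)]))
E
```

```text
[[ 0.696   0.1092  0.062 ]
 [ 0.6668 -0.0539  0.062 ]
 [ 0.5525 -0.0298  0.062 ]
 [ 0.5793  0.1312  0.062 ]] [0.6236 0.0392 0.062 ] [0.166 0.117 0.163 0.119]
inner [0.625  0.0363 0.062 ] [0.15  0.091 0.157 0.099]
80.19894509946194
plane, true .6211 .0352: (array([618.9,  33. ]), array([41. , 58.6]), 83.1) [[0.61909508 0.03539655 0.034     ]]
```

View pics/d.png

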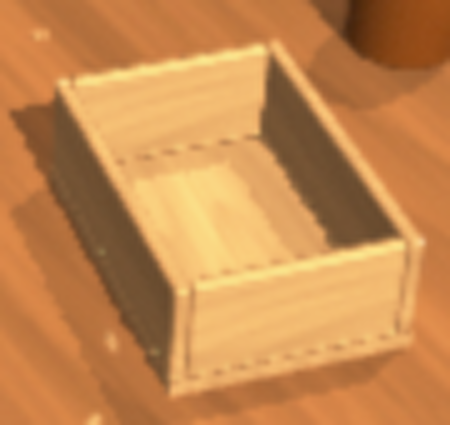

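The rim corners in this crop are (57,84), (275,42), (423,242) and (180,292).

```bash
python3 - <<'E'
from m import *
f=load("a","side")
w=onz(f,(np.array([(57,84),(275,42),(423,242),(180,292)])+.5)/5+[254.5,139.5],.062)
print(w.round(4),w.mean(0).round(4),np.linalg.norm(np.roll(w,-1,0)-w,axis=1).round(3))
e=w[0]-w[3]+w[1]-w[2];print(np.degrees(np.arctan2(e[1],e[0])))
b=cv2.imread("pics/a_side.png");
k=blob(cv2.imread("pics/a_top.png"),(16,90,150),(24,160,255),(351,199))
q=cv2.approxPolyDP(cv2.convexHull(k),6,True).reshape(-1,2);x=onz(load("a","top"),q,.016);print("lid corners",x.round(3),x.mean(0))
print("side px of lid corners at candidates",[ (cx,cy,proj(f,[[cx,cy,.052]]).round(1)) for cx,cy in((.469,-.270),)])
E
```

```text
[[ 0.5793  0.1269  0.062 ]
 [ 0.6935  0.1078  0.062 ]
 [ 0.6643 -0.0564  0.062 ]
 [ 0.5498 -0.0351  0.062 ]] [0.6217 0.0358 0.062 ] [0.116 0.167 0.116 0.165]
79.79178829475502
lid corners [[ 0.531 -0.364  0.016]
 [ 0.406 -0.36   0.016]
 [ 0.406 -0.185  0.016]
 [ 0.534 -0.183  0.016]] [ 0.46915608 -0.2728401   0.016     ]
side px of lid corners at candidates [(0.469, -0.27, array([[320.7, 290.6]]))]
```

```bash
python3 -m handwheel '[{"hand":0.1,"dx":-0.001,"dy":-0.001,"dz":0.05,"wx":0,"wy":0,"wz":0},{"hand":0.1,"dx":0,"dy":0,"dz":0.05,"wx":0,"wy":0,"wz":0},{"hand":0.1,"dx":0,"dy":0,"dz":0.03,"wx":0,"wy":0,"wz":0},{"hand":0.1,"dx":0,"dy":0,"dz":0.025,"wx":0,"wy":0,"wz":0},{"hand":0.1,"dx":0,"dy":0,"dz":0.02,"wx":0,"wy":0,"wz":0},{"hand":0.1,"dx":0,"dy":0,"dz":0.012,"wx":0,"wy":0,"wz":0},{"hand":0.1,"dx":0,"dy":0,"dz":0.004,"wx":0,"wy":0,"wz":0},{"hand":0.1,"dx":0,"dy":0,"dz":0,"wx":0,"wy":0,"wz":0}]'
python3 st.py .469 -.271 .029
```

```text
time_s: 11.42
tool_pos: [0.4692, -0.2709, 0.0291]
eef_rot: [[-0.01, 1.0, 0.001], [1.0, 0.01, -0.0], [-0.0, 0.001, -1.0]]
ft_force: [-0.3, -0.4, 0.1]
finger_gap: 0.0485
t 11.425 tcp [ 0.4692 -0.2709  0.0291] yaw y 0.55 gap 0.04847095793119224 F [-0.3 -0.4  0.1]
tool delta [-0.0001 -0.0002  0.0001]
```

```bash
python3 -m handwheel '[{"hand":-1,"dx":0,"dy":0,"dz":0,"wx":0,"wy":0,"wz":0},{"hand":-1,"dx":0,"dy":0,"dz":0,"wx":0,"wy":0,"wz":0},{"hand":-1,"dx":0,"dy":0,"dz":0,"wx":0,"wy":0,"wz":0},{"hand":-1,"dx":0,"dy":0,"dz":0,"wx":0,"wy":0,"wz":0}]' | grep -E 'pos|force|gap'
python3 -m handwheel '[{"hand":-1,"dx":0,"dy":0,"dz":-0.02,"wx":0,"wy":0,"wz":0},{"hand":-1,"dx":0,"dy":0,"dz":-0.04,"wx":0,"wy":0,"wz":0},{"hand":-1,"dx":0,"dy":0,"dz":-0.04,"wx":0,"wy":0,"wz":0},{"hand":-1,"dx":0,"dy":0,"dz":-0.04,"wx":0,"wy":0,"wz":0},{"hand":-1,"dx":0,"dy":0,"dz":0,"wx":0,"wy":0,"wz":0.092},{"hand":-1,"dx":0,"dy":0,"dz":0,"wx":0,"wy":0,"wz":0.092},{"hand":-1,"dx":0,"dy":0,"dz":0,"wx":0,"wy":0,"wz":0},{"hand":-1,"dx":0,"dy":0,"dz":0,"wx":0,"wy":0,"wz":0}]'
python3 st.py .6225 .0375 .17
```

```text
tool_pos: [0.4692, -0.2709, 0.0292]
ft_force: [0.2, -0.1, 1.2]
finger_gap: 0.0179
time_s: 12.92
tool_pos: [0.4684, -0.2704, 0.1681]
eef_rot: [[0.173, 0.985, -0.001], [0.985, -0.173, 0.001], [0.0, -0.001, -1.0]]
ft_force: [-0.0, -0.0, -2.0]
finger_gap: 0.018
t 12.925 tcp [ 0.4684 -0.2704  0.1681] yaw y -9.94 gap 0.017981400764475446 F [-0. -0. -2.]
tool delta [ 0.3299  0.0987 -0.0019]
```

```bash
python3 -m handwheel '[{"hand":-1,"dx":0.033,"dy":0.0099,"dz":0,"wx":0,"wy":0,"wz":0},{"hand":-1,"dx":0.0495,"dy":0.0148,"dz":0,"wx":0,"wy":0,"wz":0},{"hand":-1,"dx":0.0495,"dy":0.0148,"dz":0,"wx":0,"wy":0,"wz":0},{"hand":-1,"dx":0.0495,"dy":0.0148,"dz":0,"wx":0,"wy":0,"wz":0},{"hand":-1,"dx":0.0495,"dy":0.0148,"dz":0,"wx":0,"wy":0,"wz":0},{"hand":-1,"dx":0.0495,"dy":0.0148,"dz":0,"wx":0,"wy":0,"wz":0},{"hand":-1,"dx":0.033,"dy":0.01,"dz":0,"wx":0,"wy":0,"wz":0},{"hand":-1,"dx":0.0165,"dy":0.0049,"dz":0,"wx":0,"wy":0,"wz":0}]'
python3 -m handwheel '[{"hand":-1,"dx":0,"dy":0,"dz":0,"wx":0,"wy":0,"wz":0},{"hand":-1,"dx":0,"dy":0,"dz":0,"wx":0,"wy":0,"wz":0}]' >/dev/null
python3 st.py .6225 .0375 .083
python3 - <<'E'
from m import *
snap("e")
a=cv2.imread("pics/e_top.png")[85:205,165:315];b=cv2.imread("pics/e_side.png")[90:240,220:370]
cv2.imwrite("pics/e.png",np.hstack([np.pad(cv2.resize(a,(400,320),interpolation=2),((0,80),(0,0),(0,0))),cv2.resize(b,(400,400),interpolation=2)]))
E
```

```text
time_s: 13.92
tool_pos: [0.6239, 0.0387, 0.1681]
eef_rot: [[0.171, 0.985, -0.001], [0.985, -0.171, -0.0], [-0.0, -0.001, -1.0]]
ft_force: [0.7, -0.0, -2.2]
finger_gap: 0.0179
t 14.175 tcp [0.6229 0.0358 0.1683] yaw y -10.06 gap 0.01776012415812832 F [ 0.3 -0.1 -2. ]
tool delta [ 0.0016 -0.0006  0.0853]
```

View pics/e.png

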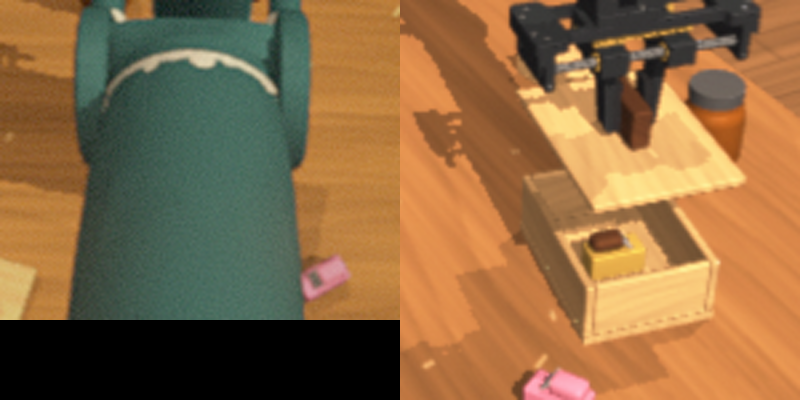

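The lid hangs level over the box with the plane upright inside it. The near plate corners (right panel) are at about (600,204) and (745,181). I'll check the offset of the lid in the grip.

```bash
python3 - <<'E'
from m import *
f=load("e","side")
c=lambda p:(np.array(p)+.5)/(400/150)+[69.5,89.5]  # 400px panel offset = 150 px
# panel x starts at 400 -> 220
w=onz(f,c([(600,204),(745,181)]),.1553);print(w.round(4),np.linalg.norm(w[1]-w[0]))
u=np.array([np.cos(np.radians(80)),np.sin(np.radians(80)),0])
print("lid centre",(w.mean(0)+.09*u).round(4))
# predicted corners if lid centred on TCP
v=np.array([u[1],-u[0],0]);C=np.array([.6229,.0358,.1553])
print("pred",(proj(f,[C-.09*u-.065*v,C-.09*u+.065*v])-[70,90])*8/3)
cv2.imwrite("pics/e2.png",cv2.resize(cv2.imread("pics/e_side.png")[110:180,260:360],None,fx=7,fy=7,interpolation=2))
g=lambda P:((proj(f,P)+.5-[260,110])*7-.5).round(0)
print("in e2:",g([C-.09*u-.065*v,C-.09*u+.065*v]))
E
```

```text
[[ 0.5475 -0.045   0.1553]
 [ 0.6644 -0.0723  0.1553]] 0.12005446912626634
lid centre [0.6216 0.03   0.1553]
pred [[592.02034258 202.33692301]
 [744.83921439 172.54456152]]
in e2: [[227. 394.]
 [628. 316.]]
```

View pics/e2.png

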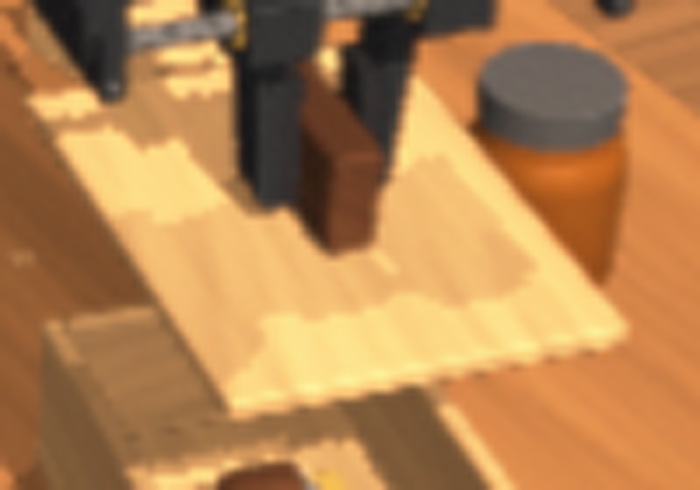

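```bash
python3 -m handwheel '[{"hand":-1,"dx":0.005,"dy":-0.002,"dz":0.02,"wx":0,"wy":0,"wz":0},{"hand":-1,"dx":0,"dy":0,"dz":0.025,"wx":0,"wy":0,"wz":0},{"hand":-1,"dx":0,"dy":0,"dz":0.015,"wx":0,"wy":0,"wz":0},{"hand":-1,"dx":0,"dy":0,"dz":0.008,"wx":0,"wy":0,"wz":0},{"hand":-1,"dx":0,"dy":0,"dz":0.004,"wx":0,"wy":0,"wz":0},{"hand":-1,"dx":0,"dy":0,"dz":0.003,"wx":0,"wy":0,"wz":0},{"hand":-1,"dx":0,"dy":0,"dz":0.002,"wx":0,"wy":0,"wz":0},{"hand":-1,"dx":0,"dy":0,"dz":0,"wx":0,"wy":0,"wz":0}]'
python3 st.py .622 .041 .083
```

```text
time_s: 15.28
tool_pos: [0.6227, 0.0423, 0.092]
eef_rot: [[0.174, 0.985, 0.001], [0.985, -0.174, -0.0], [0.0, 0.001, -1.0]]
ft_force: [0.4, 0.5, -2.8]
finger_gap: 0.0174
t 15.275 tcp [0.6227 0.0423 0.092 ] yaw y -10.03 gap 0.017442154374884764 F [ 0.4  0.5 -2.8]
tool delta [-0.0014 -0.0005  0.009 ]
```

```bash
python3 -m handwheel '[{"hand":-1,"dx":-0.001,"dy":0,"dz":0.002,"wx":0,"wy":0,"wz":0},{"hand":-1,"dx":0,"dy":0,"dz":0.002,"wx":0,"wy":0,"wz":0},{"hand":-1,"dx":0,"dy":0,"dz":0,"wx":0,"wy":0,"wz":0}]' | grep -E 'pos|force'
python3 -m handwheel '[{"hand":-1,"dx":0,"dy":0,"dz":0.002,"wx":0,"wy":0,"wz":0},{"hand":-1,"dx":0,"dy":0,"dz":0.001,"wx":0,"wy":0,"wz":0},{"hand":-1,"dx":0,"dy":0,"dz":0,"wx":0,"wy":0,"wz":0}]' | grep -E 'pos|force'
python3 -m handwheel '[{"hand":-1,"dx":0,"dy":0,"dz":0.001,"wx":0,"wy":0,"wz":0},{"hand":-1,"dx":0,"dy":0,"dz":0.001,"wx":0,"wy":0,"wz":0},{"hand":-1,"dx":0,"dy":0,"dz":0,"wx":0,"wy":0,"wz":0}]'
```

```text
tool_pos: [0.6221, 0.0413, 0.0875]
ft_force: [1.1, 0.5, -2.0]
tool_pos: [0.6222, 0.0414, 0.0845]
ft_force: [-0.1, 0.5, -2.7]
time_s: 16.4
tool_pos: [0.6224, 0.0413, 0.0832]
eef_rot: [[0.174, 0.985, 0.0], [0.985, -0.174, -0.0], [0.0, 0.0, -1.0]]
ft_force: [-1.4, 0.5, 0.8]
finger_gap: 0.0177
```

Contact occurs at 0.0832, the expected home height. Next I press 1 mm, release, retreat upward and clear the view.

```bash
python3 -m handwheel '[{"hand":-1,"dx":0,"dy":0,"dz":0.001,"wx":0,"wy":0,"wz":0},{"hand":-0.2,"dx":0,"dy":0,"dz":0,"wx":0,"wy":0,"wz":0},{"hand":-0.2,"dx":0,"dy":0,"dz":0,"wx":0,"wy":0,"wz":0},{"hand":-0.2,"dx":0,"dy":0,"dz":0,"wx":0,"wy":0,"wz":0},{"hand":-0.2,"dx":0,"dy":0,"dz":-0.02,"wx":0,"wy":0,"wz":0},{"hand":-0.2,"dx":0,"dy":0,"dz":-0.04,"wx":0,"wy":0,"wz":0},{"hand":-0.2,"dx":0,"dy":0,"dz":-0.06,"wx":0,"wy":0,"wz":0},{"hand":-0.2,"dx":0,"dy":0,"dz":-0.03,"wx":0,"wy":0,"wz":0}]'
python3 -m handwheel '[{"hand":-0.2,"dx":-0.06,"dy":0,"dz":0,"wx":0,"wy":0,"wz":0},{"hand":-0.2,"dx":-0.06,"dy":0,"dz":0,"wx":0,"wy":0,"wz":0},{"hand":-0.2,"dx":-0.06,"dy":0,"dz":0,"wx":0,"wy":0,"wz":0},{"hand":-0.2,"dx":-0.06,"dy":0,"dz":0,"wx":0,"wy":0,"wz":0},{"hand":-0.2,"dx":-0.06,"dy":0,"dz":0,"wx":0,"wy":0,"wz":0},{"hand":-0.2,"dx":0,"dy":0,"dz":0,"wx":0,"wy":0,"wz":0}]'
python3 - <<'E'
from m import *
snap("g")
t=cv2.imread("pics/g_top.png");a=t[85:205,165:315];b=cv2.imread("pics/g_side.png")[110:230,230:380]
cv2.imwrite("pics/g.png",np.hstack([cv2.resize(x,(400,320),interpolation=2) for x in(a,b)]))
f=load("g","top");k=blob(t,(16,90,140),(24,165,255),(240,137))
print(rect(f,k,.07), "small",rect(f,blob(t,(16,90,150),(24,160,255),(153,195)),.016))
E
```

```text
time_s: 17.4
tool_pos: [0.6243, 0.0414, 0.2377]
eef_rot: [[0.174, 0.985, 0.007], [0.985, -0.174, 0.0], [0.001, 0.007, -1.0]]
ft_force: [0.4, -0.1, -0.4]
finger_gap: 0.0352
time_s: 18.15
tool_pos: [0.5693, -0.2583, 0.2333]
eef_rot: [[0.179, 0.984, 0.002], [0.984, -0.179, -0.002], [-0.002, 0.002, -1.0]]
ft_force: [0.3, -0.0, -1.1]
finger_gap: 0.0353
(array([621.3,  36.7]), array([214.5, 158.5]), 81.3) small (array([461.2, 277.7]), array([125.4,  96.8]), 75.3)
```

View pics/g.png

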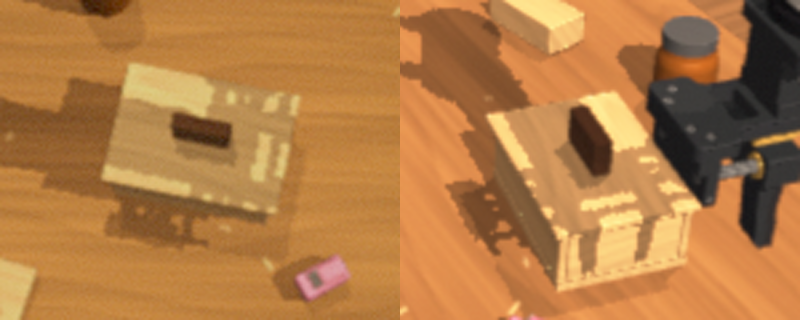

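The lid sits flat and square on the box. The plate corners (left panel) are (129,64), (300,95), (275,211) and (103,180). The smaller lid has not moved. One numeric check remains before handing in.

```bash
python3 - <<'E'
from m import *
f=load("g","top");s=400/150
w=onz(f,(np.array([(129,64),(300,95),(275,211),(103,180)])+.5)/s+[164.5,84.5],.070)
e=w[0]-w[1]+w[3]-w[2]
print(w.mean(0).round(4),np.linalg.norm(np.roll(w,-1,0)-w,axis=1).round(3),np.degrees(np.arctan2(e[1],e[0])),read_state()["ft_force"])
if np.linalg.norm(w.mean(0)[:2]-[.6225,.0375])<.01: print(sign_off())
E
```

```text
[0.6218 0.0389 0.07  ] [0.18  0.127 0.176 0.127] 81.2722633754722 [ 0.26661389  0.01457119 -0.09184549]
the job is handed in; nothing more can be done
None
```

I put the brass finger plane in the box, closed it with the larger wooden lid, and handed the job in at about 18 s. No verdict was reported.

**Plane:** I gripped it across its width and lowered it until the arm felt the floor of the box. It was seen standing upright near the middle of the box before the lid went on. With the lid on it can no longer be seen.

**Lid:** I lowered it until it touched at the expected fully-home height (TCP z 0.083 m). In the last pictures it looked level. It measured within about 2 mm of the box centre and within about 1.5° of square.

**Surroundings:** The smaller lid measured where it started, to within 1 mm. The gripper was clear of everything, with near-zero force.

**Checks that disagreed:**
- My first quick side-view estimate of the box was about 1 cm off. A careful re-measurement agreed with the top view to about 4 mm.
- The colour-mask outline of the closed box read too large (214 x 158 mm, probably from including the side walls). I used hand-picked lid corners for the final check instead.

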